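# Fit a coil on a switch base and hold the tester on its terminal

## Task

Slide the wound coil up off its storage spindle and lower it over the steel core of the white base in the jig until it sits flat in the bottom of the round well, then let go of it. Then draw the spring-tipped continuity tester out of its stand, set its point on the brass terminal screw on top of the coil and press down lightly with the tester upright, until its spring plunger is about half in and not bottomed. Finish while still holding it like that, so that the lamp can be read, and leave everything else on the bench where it is.

Things in the scene. Friction and masses are not known exactly. Their poses are not given: they have to be found in the camera images.
- coil: Wound coil, 54 mm across, 36 high, 0.12 kg: black bobbin, flanges 5 thick, copper winding 50 across, bore 19. Starts centred on the spindle's foot (10 above the table), turned any way. Origin: centre of the underside; z up the bore. A terminal block 16 wide, 5 high stands on the top flange on the +x side, 12 to 26 mm out: grip across y, in the upper 20 mm (the well hides the lowest 6).
- coil_terminal (a point): The spot to probe: centre of the top of the only brass screw on the coil, a head 10 mm across, at (19, 0, 43.5) mm in the coil's frame. Its axes are the coil's.
- spindle: Storage spindle fixed to the bench: round steel foot 80 mm across and 10 high, upright steel pin 14 across reaching 70 above the table (24 above the coil's top flange). Origin: centre of its underside.
- base: White moulded base, 84 (x) x 104 (y) x 24 mm, in a fixed aluminium jig plate 116 x 136 x 10. In its middle a round well 62 across, 6 deep, rim 34 above the table; corner screws reach 39. A steel core 13 across with a tapered end stands 42 high on the well's floor. Fixed. Origin: centre of the jig's underside.
- core_foot (a point): Centre of the well's floor, at the foot of the core, 28 mm above the table. A seated coil has its origin here; it may be turned any way about the core.
- stand: Tester's stand, fixed: steel foot 80 mm across, 10 high, with an upright grey tube 28 outside, 16 inside, its top 75 above the table. Origin: centre of its underside.
- probe: Pen-shaped continuity tester, 154 mm long, 85 g, upright in the stand, hanging by its finger guard; must rise 65 to come out. Origin: plunger's point at rest (15 above the table in the stand); z up along the tester. From the point: brass plunger to 12, steel barrel 12 across to 60, guard 26 across to 64, round black handle 18 across to 144 (grip at 110), amber lamp to 154.
- probe_point (a point): The very point of the tester's plunger; moves with the plunger.
- plunger (a joint): How far the spring plunger is pressed into the tester, m: 0 out (at rest), 0.008 bottomed. Spring: 1.2 N to start, plus 0.3 N per mm (2.4 N half in, 3.6 N at the end of the travel).
- screw_tray: Bystander, to be left where it is: shallow open cardboard tray, 150 x 210 x 40, full of brass screws (0.9 kg). Origin: centre of its underside.
- tape_roll: Bystander, to be left where it is: roll of paper tape lying flat, 100 across, 25 high. Origin: centre of its underside.
- bare_bobbin: Bystander, to be left where it is: empty black bobbin without winding, 54 across, 36 high, standing on the table. Origin: centre of its underside.
- tweezers: Bystander, to be left where it is: steel tweezers lying flat, 140 long. Origin: centre of its underside.
- screwdriver: Bystander, to be left where it is: hand screwdriver lying flat along its x, 200 long. Origin: centre of its underside.
- clip_bin: Bystander, to be left where it is: open grey bin of white clips, 100 x 130 x 50. Origin: centre of its underside.
- blank_base: Bystander, to be left where it is: loose white base without core and without jig, 84 x 104 x 27. Origin: centre of its underside.
Things that resemble listed ones, but are neither listed nor needed, are in the scene too. What is shaped like the base but turquoise is not meant.

How it is judged:
By the outcome, as a careful person would: the job done as asked, in the order asked, and still so for the second after the job is handed in, while the arm keeps its last pose, push and grip.
It also fails if it takes over 56 s, if anything falls off the work surface, if the arm or the gripper's body presses on something with over 40 N, if the wrist force passes 120 N, or if a joint passes its speed limit or range.

## Robot

A 6-joint arm with a two-finger parallel gripper is mounted at the origin on the work surface. World frame = base frame: x ahead of the robot, y to its left, z up, the work surface at z = 0. Lengths are in m, angles in rad, forces in N, time in s.
With the tool pointing down it reaches from about 0.3 to 0.875 m from the base axis. Payload 6.4 kg.
Tool frame: the origin (TCP) lies between the finger pads; the fingertips stand 19 mm ahead of it and the grasp point (between the pads) is the TCP (ctrl.tips_ahead is the z of the fingertips in the tool frame, in m); z points along the fingers, y is the line along which they close (so a half turn about z gives the same grasp; the last joint's range is limited). The gripper opens to 85 mm and grips with 20 to 120 N. Pads are 22 mm wide; open, the fingers measure 114 mm over their backs; the gripper's body (76 mm by 85 mm) begins 54 mm behind the grasp point. The pads swing forward as they close: fully open they stand 13 mm farther back than shut.
Start: joints at [-1.539, 0.181, 1.607, -0, 1.354, -0.206], TCP at [0.135, -0.559, 0.25] pointing down, gripper open.
Joint ranges: [-2.99, 2.99], [-0.89, 2.07], [0.3, 2.58], [-1.14, 4.28], [0, 2.63], [-3.12, 3.12]. Speed limits (rad/s): [2.57, 2.57, 3.01, 3.14, 3.14, 3.14].

## Interface

Orientations are given as a unit quaternion [w, x, y, z].
In Python, from bench import readout, vision, ctrl gives the robot as it stands.
- The arm moves only by the tool play_rows, never from a script. Its arguments are lists of equal length, an entry for each row: "xyz": the shift along the tool's x, y, z in mm, a list of three; "rot": the turn, a rotation vector about the tool's x, y, z in rad, a list of three; "grip": the opening, from 0 (shut) to 1 (fully open). In form: {"xyz": [[x, y, z], ...], "rot": [[rx, ry, rz], ...], "grip": [grip, ...]}. A call has exactly 10 rows; each row is the pose to reach, as a shift and turn from the pose commanded when the call began, along the tool's axes at that moment; what a row does not reach only later rows make up. A row lasts 1/8 s, in which the tool goes at most 62.5 mm and 10.7 degrees, less where a joint would pass 70% of its speed; a pose out of reach is approached as far as the arm can. A call with a gripper value outside its range is refused whole. The fingers move at their own pace and stop on an object; the grip force is fixed at half the most. Time passes only in rows, so rows that repeat a pose let the fingers close, or fill a call up. It gives the time, the measured TCP pose, the force, the opening and the grip force at its end, in the units of the state.
- readout.get_obs(): the state, without advancing time (a new reading comes with each control period).
- vision.camera(name): name is "side" or "top" or "wrist"; returns a dict with "color" (420x560x3 uint8, red, green, blue), "depth" (420x560 float32, m along the optical axis (not along the pixel's ray), 0 where there is no reading), "camera_matrix" (3x3 intrinsics, pixels), "extrinsics" (4x4, takes a point from camera to world coordinates); the wrist camera has in their place "hand_eye" (4x4, takes a point from camera to tool coordinates, whose origin is the TCP and whose axes are the flange's). Camera axes: x right, y down, z forward; pixel columns grow to the right and rows downward; lengths in m; the calibration is good to about 2 mm. A picture is of the moment at which its call begins: read the wrist's pose just before it.
- ctrl.hand_in(): hands the job in; it is judged then, once.
The state is a dict: "time_s": time; "q": joint angles; "dq": joint speeds; "joint_efforts": joint torques, N m; "eef_pos": TCP position; "eef_rot": TCP orientation; "wrist_force": force on the tool from outside, world axes, zero at the start; "torque": the same for the moment, N m; "opening": opening from 0.0 (shut) to 1.0 (fully open); "grasp_force": force on a finger pad.
Only numpy, scipy, OpenCV 4.12 (cv2) and the standard library are available. Lean on these libraries where they do the work, as an engineer would, in place of code of your own. Each camera call takes 0.05 s, during which the arm holds its last target. There are 200 camera calls.

## Working session

There is one attempt and no reset: what is moved stays moved. The work goes in short steps, Python scripts to look and compute and a tool call to move; the robot and the scene stay as the last step left them, time stands still between calls to the robot, and variables do not carry over. Pictures are saved under pics/ and viewed, at most 10 in all, crops included, and the job is handed in when it is done.

Besides the shell and the picture viewer there is one more tool, called as a command line: name --argument value ..., lists and objects as JSON in quotes. play_rows: Moves the arm, as the interface text tells. Its arguments: {"type":"object","properties":{"xyz":{"type":"array","items":{"type":"array","items":{"type":"number"}}},"rot":{"type":"array","items":{"type":"array","items":{"type":"number"}}},"grip":{"type":"array","items":{"type":"number"}}},"required":["xyz","rot","grip"]}

```bash
mkdir -p pics
cat > h.py <<'E'
import numpy as np, cv2
from scipy.spatial.transform import Rotation as R
from bench import readout, vision, ctrl
def tool():
    o=readout.get_obs(); T=np.eye(4); q=np.array(o["eef_rot"]); T[:3,:3]=R.from_quat(q[[1,2,3,0]]).as_matrix(); T[:3,3]=o["eef_pos"]; return T
def cam(n):
    T=tool(); c=vision.camera(n); c["E"]=T@c["hand_eye"] if n=="wrist" else c["extrinsics"]; return c
def save(c,f,s=1.4): cv2.imwrite("pics/"+f,cv2.resize(c["color"][:,:,::-1],None,fx=s,fy=s,interpolation=cv2.INTER_CUBIC))
def ray(c,u,v,z):
    d=c["E"][:3,:3]@np.linalg.solve(c["camera_matrix"],[u,v,1.]); o=c["E"][:3,3]; return o+d*(z-o[2])/d[2]
def cloud(c):
    h,w=c["depth"].shape; u,v=np.meshgrid(np.arange(w),np.arange(h)); d=c["depth"]
    p=np.linalg.inv(c["camera_matrix"])@np.stack([u.ravel(),v.ravel(),np.ones(h*w)])*d.ravel()
    return (c["E"][:3,:3]@p+c["E"][:3,3:]).T.reshape(h,w,3)
E
python3 - <<'E'
from h import *
for n in("top","side"):
    c=cam(n); save(c,n+"0.png"); print(n,c["E"].round(3).tolist(),c["camera_matrix"].round(1).tolist())
    np.savez("pics/"+n+"0.npz",**{k:v for k,v in c.items()})
o=readout.get_obs(); print(o, ctrl.tips_ahead); print(tool().round(3))
E
```

```text
top [[-0.013, -0.989, 0.147, 0.37], [-1.0, 0.012, -0.01, -0.002], [0.008, -0.147, -0.989, 1.453], [0.0, 0.0, 0.0, 1.0]] [[543.0, 0.0, 275.2], [0.0, 543.0, 198.6], [0.0, 0.0, 1.0]]
side [[0.984, -0.111, 0.143, 0.415], [-0.18, -0.519, 0.836, -1.127], [-0.018, -0.848, -0.53, 0.797], [0.0, 0.0, 0.0, 1.0]] [[531.9, 0.0, 278.7], [0.0, 531.9, 213.7], [0.0, 0.0, 1.0]]
{'time_s': 0.1, 'q': array([-1.53933230e+00,  1.81489713e-01,  1.60789260e+00, -1.32660016e-05,
        1.35381322e+00, -2.06283113e-01]), 'dq': array([-0.00030164, -0.00163438, -0.00132651,  0.00116783, -0.00060687,
       -0.00060366]), 'joint_efforts': array([ 5.55876795e-04, -4.45874119e+01, -3.52239454e+01, -1.71552197e-04,
        4.13148853e-03, -1.97082738e-05]), 'eef_pos': array([ 0.13542803, -0.55834503,  0.24946876]), 'eef_rot': array([-7.98945488e-04,  9.92942364e-01,  1.18595188e-01,  6.35127223e-05]), 'wrist_force': array([-0.02490203,  0.04848981, -0.49725626]), 'torque': array([ 0.04475734, -0.00400451, -0.00575614]), 'grasp_force': 0.0, 'opening': 0.9989065165702896} 0.019
[[ 0.972  0.236 -0.     0.135]
 [ 0.236 -0.972  0.002 -0.558]
 [ 0.    -0.002 -1.     0.249]
 [ 0.     0.     0.     1.   ]]
```

View pics/top0.png

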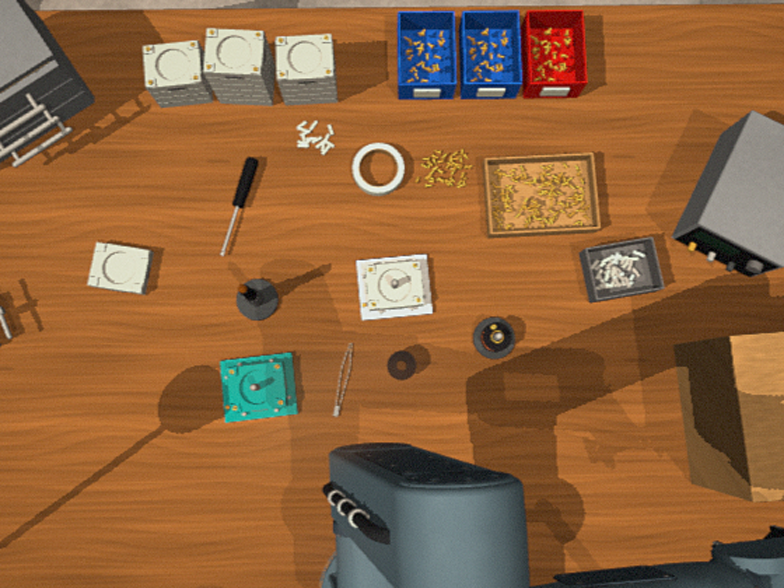

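View pics/side0.png

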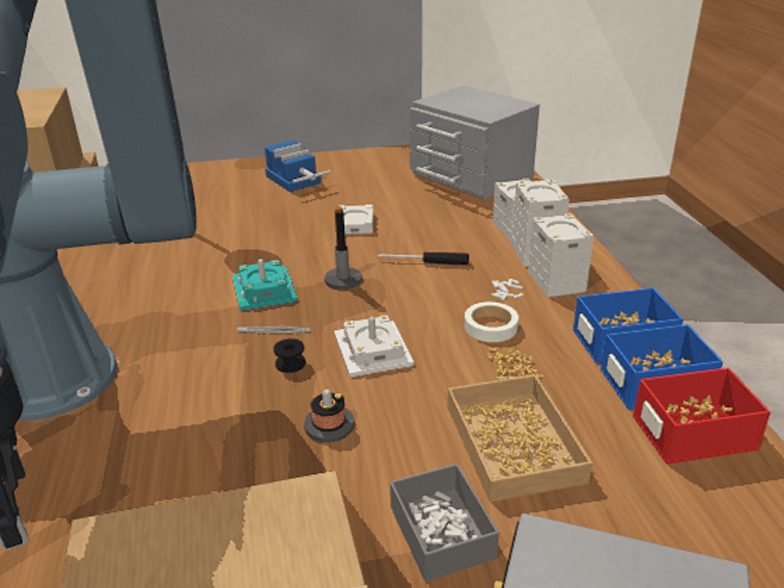

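The top view shows the coil on its spindle at (494,337), the white jig base with its core at (394,285), and the tester in its stand at (258,298) (pixels of the 1.4x picture). The side view confirms all three. The coil's brass screw is visible up and to the right of the pin.

Run:
```python
from h import *
c=dict(np.load("pics/top0.npz")); P=cloud(c)
s=1.4
for n,u,v,z in (("spindle foot",494,337,.010),("pin tip",494,335,.07),("core/jig",394,287,.034),("stand foot",258,299,.01),("lamp",240,286,.169)):
    print(n,ray(c,u/s,v/s,z).round(3),P[int(v/s),int(u/s)].round(3))
# point-cloud based: heights near each
for n,u,v,r in (("coil",494,337,24),("base",394,286,45),("stand",258,298,40)):
    u0,v0,r0=int(u/s),int(v/s),int(r/s); q=P[v0-r0:v0+r0,u0-r0:u0+r0].reshape(-1,3)
    col=c["color"][v0-r0:v0+r0,u0-r0:u0+r0].reshape(-1,3)
    for lo,hi in ((.006,.014),(.028,.040),(.044,.05),(.05,.06),(.062,.08),(.12,.18)):
        m=(q[:,2]>lo)&(q[:,2]<hi)
        if m.sum()>2: print(n,lo,hi,m.sum(),((q[m,:2].min(0)+q[m,:2].max(0))/2).round(3),np.median(q[m,:2],0).round(3))
print("T0",tool().round(4).tolist())
```

```text
spindle foot [ 0.468 -0.221  0.01 ] [ 0.468 -0.214  0.041]
pin tip [ 0.468 -0.212  0.07 ] [ 0.471 -0.215  0.038]
core/jig [ 0.563 -0.032  0.034] [ 0.562 -0.031  0.044]
stand foot [0.546 0.227 0.01 ] [0.54  0.218 0.074]
lamp [0.55  0.233 0.169] [0.55  0.234 0.17 ]
coil 0.006 0.014 300 [ 0.471 -0.219] [ 0.462 -0.21 ]
coil 0.028 0.04 11 [ 0.462 -0.213] [ 0.463 -0.215]
coil 0.044 0.05 194 [ 0.468 -0.221] [ 0.465 -0.223]
coil 0.05 0.06 54 [ 0.469 -0.22 ] [ 0.48  -0.216]
coil 0.062 0.08 25 [ 0.467 -0.22 ] [ 0.466 -0.221]
base 0.006 0.014 774 [ 0.572 -0.031] [ 0.561 -0.026]
base 0.028 0.04 993 [ 0.568 -0.032] [ 0.567 -0.033]
base 0.044 0.05 4 [ 0.565 -0.055] [ 0.571 -0.069]
base 0.062 0.08 19 [ 0.568 -0.033] [ 0.568 -0.033]
stand 0.006 0.014 540 [0.555 0.23 ] [0.543 0.225]
stand 0.028 0.04 7 [0.546 0.221] [0.54 0.22]
stand 0.044 0.05 3 [0.536 0.226] [0.533 0.227]
stand 0.05 0.06 8 [0.541 0.222] [0.541 0.217]
stand 0.062 0.08 37 [0.545 0.228] [0.54  0.223]
stand 0.12 0.18 68 [0.546 0.228] [0.544 0.226]
T0 [[0.9719, 0.2355, -0.0001, 0.1354], [0.2355, -0.9719, 0.0016, -0.5583], [0.0003, -0.0016, -1.0, 0.2495], [0.0, 0.0, 0.0, 1.0]]
```

play_rows --xyz '[[50,-31,0],[100,-62,0],[150,-93,0],[200,-124,0],[250,-155,0],[300,-186,0],[350,-217,0],[403,-249,0],[403,-249,0],[403,-249,0]]' --rot '[[0,0,0],[0,0,0],[0,0,0],[0,0,0],[0,0,0],[0,0,0],[0,0,0],[0,0,0],[0,0,0],[0,0,0]]' --grip '[1,1,1,1,1,1,1,1,1,1]'

```text
time_s: 1.35
eef_pos: [0.4682, -0.2217, 0.2499]
eef_rot: [-0.0, 0.993, 0.119, -0.001]
wrist_force: [-0.7, 0.1, 0.3]
opening: 1.005
grasp_force: 0.0
```

Run:
```python
from h import *
c=cam("wrist"); save(c,"w1.png"); print(c["hand_eye"].round(3).tolist(),c["camera_matrix"].round(1).tolist()); print(tool().round(4).tolist())
np.savez("pics/w1.npz",**c)
o=readout.get_obs(); print(o["time_s"],o["q"].round(3))
```

```text
[[0.001, -0.951, -0.309, 0.08], [1.0, 0.001, 0.001, 0.0], [-0.0, -0.309, 0.951, -0.124], [0.0, 0.0, 0.0, 1.0]] [[289.8, 0.0, 279.8], [0.0, 289.8, 210.2], [0.0, 0.0, 1.0]]
[[0.972, 0.2352, -0.0009, 0.4679], [0.2352, -0.972, 0.0001, -0.2223], [-0.0008, -0.0003, -1.0, 0.2499], [0.0, 0.0, 0.0, 1.0]]
1.4 [-0.673  0.054  1.748 -0.     1.34   0.661]
```

View pics/w1.png

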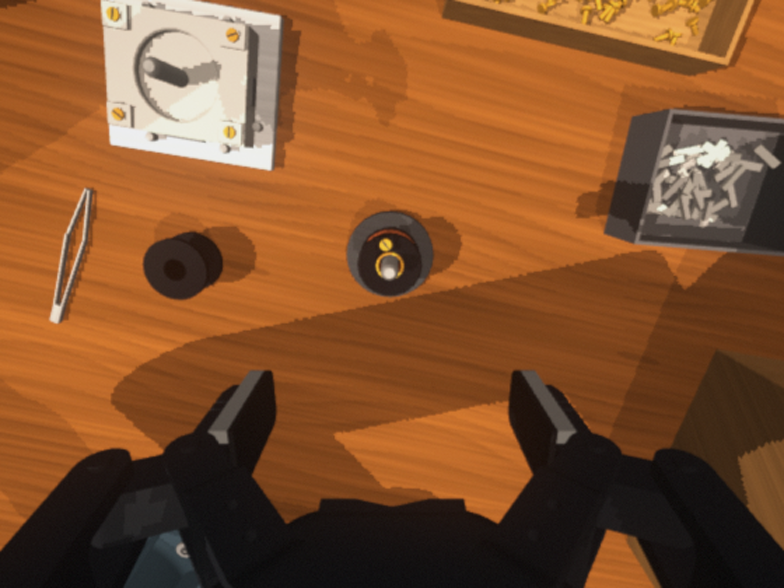

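The wrist view shows the coil's screw at (385,244), the pin tip at (390,270), and the base's core tip at about (150,64). The screw lies close to tool +x of the pin.

Run:
```python
from h import *
c=dict(np.load("pics/w1.npz")); P=cloud(c); s=1.4; T=tool()
pin=ray(c,390/s,270/s,.07); scr=ray(c,385.5/s,244/s,.0535); core=ray(c,150/s,65/s,.07)
print("pin",pin.round(4),"screw",scr.round(4),"core tip",core.round(4))
hsv=cv2.cvtColor(c["color"],cv2.COLOR_RGB2HSV)
q=P.reshape(-1,3)
for lo,hi,ce,r in ((.043,.049,(.468,-.221),.04),(.065,.08,(.468,-.221),.02),(.005,.014,(.468,-.221),.05),(.030,.037,(.568,-.033),.08),(.060,.08,(.568,-.033),.03)):
    m=(q[:,2]>lo)&(q[:,2]<hi)&(np.hypot(q[:,0]-ce[0],q[:,1]-ce[1])<r); (x,y),rr=cv2.minEnclosingCircle((q[m,:2]*1000).astype(np.float32)); print(lo,m.sum(),round(x,1),round(y,1),round(rr,1),np.median(q[m],0).round(4))
# well floor
m=(q[:,2]>.022)&(q[:,2]<.030)&(np.hypot(q[:,0]-.568,q[:,1]+.033)<.033);(x,y),rr=cv2.minEnclosingCircle((q[m,:2]*1000).astype(np.float32));print("floor",m.sum(),x,y,rr)
d=scr-pin; d2=scr[:2]-[.468,-.221]
print("yaw",np.arctan2(d[1],d[0]),np.hypot(*d[:2]),np.arctan2(d2[1],d2[0]),np.hypot(*d2),"tool x yaw",np.arctan2(T[1,0],T[0,0]))
```

```text
pin [ 0.4689 -0.2208  0.07  ] screw [ 0.4846 -0.2132  0.0535] core tip [ 0.5675 -0.0327  0.07  ]
0.043 1211 466.2 -220.3 27.0 [ 0.4654 -0.2232  0.0462]
0.065 127 466.5 -220.3 7.0 [ 0.4673 -0.2201  0.0689]
0.005 1233 466.5 -219.7 40.0 [ 0.4834 -0.2142  0.0102]
0.03 5437 566.7 -31.7 66.7 [ 0.5706 -0.0285  0.0341]
0.06 214 566.2 -32.2 6.8 [ 0.5666 -0.0342  0.0678]
floor 2410 566.883544921875 -30.72791290283203 30.863574981689453
yaw 0.44948190237753805 0.017460289709197035 0.4386903568361439 0.018363413093232396 tool x yaw 0.23738831612114358
```

play_rows --xyz '[[-1,-2.4,40],[-1,-2.4,80],[-1,-2.4,120],[-1,-2.4,155],[-1,-2.4,185],[-1,-2.4,205],[-1,-2.4,205],[-1,-2.4,205],[-1,-2.4,205],[-1,-2.4,205]]' --rot '[[0,0,-0.13],[0,0,-0.13],[0,0,-0.13],[0,0,-0.13],[0,0,-0.13],[0,0,-0.13],[0,0,-0.13],[0,0,-0.13],[0,0,-0.13],[0,0,-0.13]]' --grip '[1,1,1,1,1,1,1,0,0,0]'

```text
time_s: 2.65
eef_pos: [0.4676, -0.2208, 0.0471]
eef_rot: [0.001, 0.983, 0.183, 0.001]
wrist_force: [-2.3, -1.4, 6.3]
opening: 0.608
grasp_force: 61.7
```

play_rows --xyz '[[0,0,-5],[0,0,-12],[0,0,-22],[0,0,-35],[0,0,-50],[0,0,-65],[0,0,-80],[0,0,-90],[0,0,-90],[0,0,-90]]' --rot '[[0,0,0],[0,0,0],[0,0,0],[0,0,0],[0,0,0],[0,0,0],[0,0,0],[0,0,0],[0,0,0],[0,0,0]]' --grip '[0,0,0,0,0,0,0,0,0,0]'

```text
time_s: 3.9
eef_pos: [0.4666, -0.2196, 0.1349]
eef_rot: [-0.0, 0.983, 0.183, -0.0]
wrist_force: [0.5, 0.3, -0.6]
opening: 0.606
grasp_force: 62.6
```

Run:
```python
from h import *
c=cam("wrist"); save(c,"w2.png"); np.savez("pics/w2.npz",**c); T=tool(); print(T.round(4).tolist())
c2=cam("side"); save({"color":c2["color"][150:350,100:360]},"s2.png",3)
```

```text
[[0.9331, 0.3595, -0.001, 0.4665], [0.3595, -0.9331, 0.0008, -0.2195], [-0.0007, -0.0012, -1.0, 0.1346], [0.0, 0.0, 0.0, 1.0]]
```

View pics/w2.png

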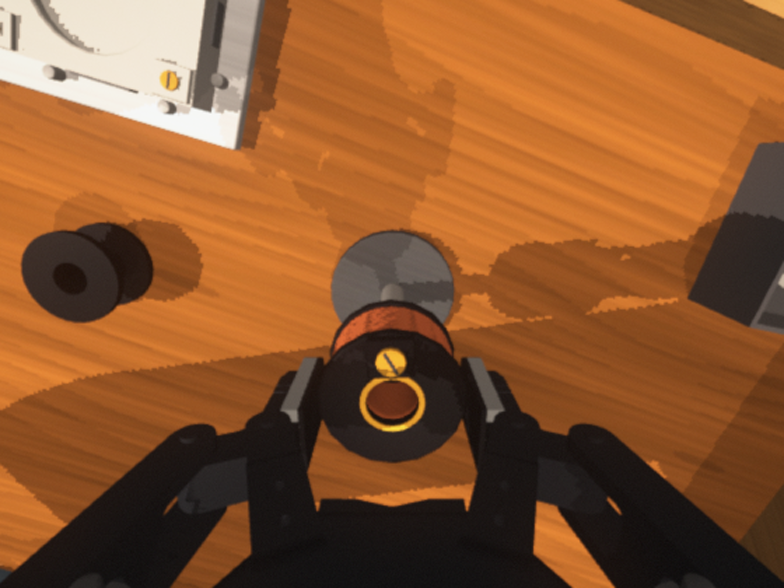

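View pics/s2.png

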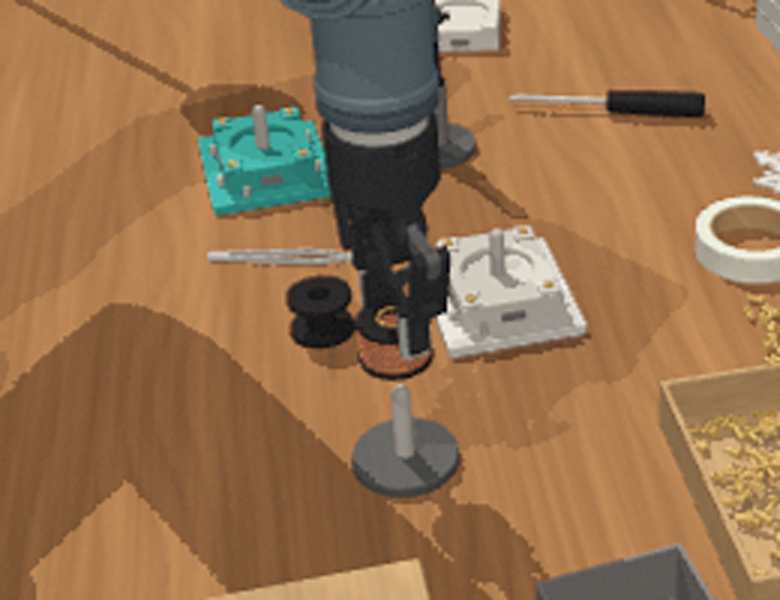

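The coil is held level and is clear of the pin. The bore ring is at (392,403), the screw at (390,362), in line with tool x. I'll measure the coil in the hand next.

Run:
```python
from h import *
c=dict(np.load("pics/w2.npz")); T=tool(); P=cloud(c); s=1.4
Q=(P-T[:3,3])@T[:3,:3]*1000  # tool frame mm
q=Q.reshape(-1,3); col=c["color"].reshape(-1,3).astype(int)
m=(abs(q[:,0])<32)&(abs(q[:,1])<26)&(abs(q[:,2])<25)
print(np.histogram(q[m,2],bins=np.arange(-16,26,2)))
g=Q[int(380/s):int(460/s),int(340/s):int(440/s)].reshape(-1,3)
zf=np.median(q[m&(q[:,2]>-6)&(q[:,2]<6),2]); f=m&(abs(q[:,2]-zf)<2)
print("flange z",zf,"x range",np.percentile(q[f,0],[0.5,99.5]),"y",np.percentile(q[f,1],[.5,99.5]))
print("bore",((ray(c,392/s,403/s,T[2,3]-zf/1000)-T[:3,3])@T[:3,:3]*1000).round(1),"screw",((ray(c,390.5/s,362/s,T[2,3]-zf/1000+.0075)-T[:3,3])@T[:3,:3]*1000).round(1))
h=cv2.cvtColor(c["color"],cv2.COLOR_RGB2HSV).reshape(-1,3); b=m&(h[:,0]>20)&(h[:,0]<32)&(h[:,1]>150)&(q[:,2]<zf-5); print("screw pts",b.sum(),np.median(q[b],0).round(1))
D=np.array([566.4,-32.1])-T[:2,3]*1000; print("to core, tool xy",(T[:2,:2].T@D).round(1))
```

```text
(array([  57,   46,   46,   41,  348,  458,  295,  829, 5039,  340,   79,
        146,  150,  193,  183,  169,  173,  155,  157,  148]), array([-16, -14, -12, -10,  -8,  -6,  -4,  -2,   0,   2,   4,   6,   8,
        10,  12,  14,  16,  18,  20,  22,  24]))
flange z 0.6245737413658213 x range [-25.60949882  25.7037724 ] y [-25.34017932  25.45854963]
bore [-0.9  0.9  0.6] screw [19.1  0.4 -6.9]
screw pts 84 [19.5  0.4 -6.8]
to core, tool xy [ 160.6 -138.9]
```

play_rows --xyz '[[16,-14,0],[40,-35,0],[72,-63,0],[104,-91,0],[134,-117,0],[152,-132,0],[160,-139,0],[160,-139,0],[160,-139,0],[160,-139,0]]' --rot '[[0,0,0],[0,0,0],[0,0,0],[0,0,0],[0,0,0],[0,0,0],[0,0,0],[0,0,0],[0,0,0],[0,0,0]]' --grip '[0,0,0,0,0,0,0,0,0,0]'

```text
time_s: 5.25
eef_pos: [0.566, -0.0334, 0.1353]
eef_rot: [0.0, 0.983, 0.182, -0.0]
wrist_force: [0.7, -0.2, -1.9]
opening: 0.612
grasp_force: 62.7
```

Run:
```python
from h import *
c=cam("wrist"); save(c,"w3.png"); T=tool(); P=cloud(c); np.savez("pics/w3.npz",**c); print(T.round(4).tolist())
q=P.reshape(-1,3)
m=(abs(q[:,2]-.034)<.002)&(np.hypot(q[:,0]-.566,q[:,1]+.032)<.08); p=q[m,:2]*1000
print(m.sum(),cv2.minAreaRect(p.astype(np.float32)))
```

```text
[[0.9335, 0.3585, -0.0, 0.566], [0.3585, -0.9335, -0.0001, -0.0334], [-0.0001, 0.0001, -1.0, 0.1353], [0.0, 0.0, 0.0, 1.0]]
4953 ((567.0435791015625, -31.649356842041016), (84.50267028808594, 104.53910064697266), 4.806482791900635)
```

View pics/w3.png

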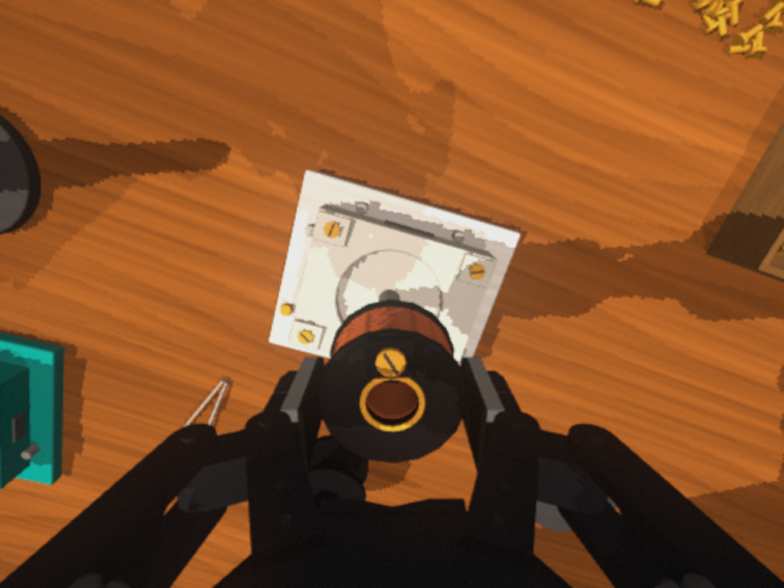

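The coil is above the base, and the core tip shows just behind it at (388,297). The base's rectangle centre (567.0,-31.6) agrees with the core estimate, so I correct by about 1.8 mm and descend.

play_rows --xyz '[[0.6,-1.7,0],[0.6,-1.7,10],[0.6,-1.7,20],[0.6,-1.7,30],[0.6,-1.7,38],[0.6,-1.7,46],[0.6,-1.7,54],[0.6,-1.7,60],[0.6,-1.7,64],[0.6,-1.7,64]]' --rot '[[0,0,0],[0,0,0],[0,0,0],[0,0,0],[0,0,0],[0,0,0],[0,0,0],[0,0,0],[0,0,0],[0,0,0]]' --grip '[0,0,0,0,0,0,0,0,0,0]'

```text
time_s: 6.55
eef_pos: [0.5661, -0.0307, 0.071]
eef_rot: [-0.0, 0.983, 0.183, -0.0]
wrist_force: [0.2, -0.7, -0.4]
opening: 0.606
grasp_force: 62.7
```

play_rows --xyz '[[0,0,1],[0,0,2],[0,0,3],[0,0,4],[0,0,5],[0,0,6],[0,0,6.5],[0,0,7],[0,0,7],[0,0,7]]' --rot '[[0,0,0],[0,0,0],[0,0,0],[0,0,0],[0,0,0],[0,0,0],[0,0,0],[0,0,0],[0,0,0],[0,0,0]]' --grip '[0,0,0,0,0,0,0,0,0,0]'

```text
time_s: 7.8
eef_pos: [0.5662, -0.0308, 0.0651]
eef_rot: [0.0, 0.983, 0.183, -0.0]
wrist_force: [-3.8, 0.3, 7.5]
opening: 0.607
grasp_force: 63.4
```

play_rows --xyz '[[0,0,7],[0,0,7],[0,0,7],[0,0,0],[0,0,-20],[0,0,-60],[0,0,-110],[0,0,-160],[0,0,-185],[0,0,-185]]' --rot '[[0,0,0],[0,0,0],[0,0,0],[0,0,0],[0,0,0],[0,0,0],[0,0,0],[0,0,0],[0,0,0],[0,0,0]]' --grip '[1,1,1,1,1,1,1,1,1,1]'

```text
time_s: 9.05
eef_pos: [0.5677, -0.0311, 0.2525]
eef_rot: [0.001, 0.983, 0.183, 0.003]
wrist_force: [-0.5, 0.0, -0.2]
opening: 1.002
grasp_force: 0.0
```

Run:
```python
from h import *
c=cam("wrist"); save(c,"w4.png"); T=tool(); P=cloud(c); np.savez("pics/w4.npz",**c); print(T.round(4).tolist(),readout.get_obs()["q"].round(2))
q=P.reshape(-1,3); h=cv2.cvtColor(c["color"],cv2.COLOR_RGB2HSV).reshape(-1,3)
n=np.hypot(q[:,0]-.566,q[:,1]+.032)<.03
m=n&(abs(q[:,2]-.064)<.0025)&(h[:,2]<90); (x,y),r=cv2.minEnclosingCircle((q[m,:2]*1000).astype(np.float32)); print("flange",m.sum(),x,y,r,np.median(q[m,2]))
b=n&(q[:,2]>.068)&(h[:,0]>18)&(h[:,0]<33)&(h[:,1]>140);(x,y),r=cv2.minEnclosingCircle((q[b,:2]*1000).astype(np.float32));print("screw",b.sum(),x,y,r,np.median(q[b],0))
# flatness
A=np.c_[q[m,:2],np.ones(m.sum())]; print("slope",np.linalg.lstsq(A,q[m,2],rcond=None)[0][:2])
```

```text
[[0.9331, 0.3596, 0.0022, 0.5666], [0.3596, -0.9331, -0.0006, -0.0309], [0.0018, 0.0013, -1.0, 0.2502], [0.0, 0.0, 0.0, 1.0]] [-0.26  0.16  1.63 -0.    1.35  0.94]
flange 1130 567.1851806640625 -31.527090072631836 26.479473114013672 0.06418320367189098
screw 76 582.6142578125 -25.38191032409668 6.290595531463623 [ 0.58355959 -0.02474769  0.07159423]
slope [-0.00606341 -0.00093129]
```

View pics/w4.png

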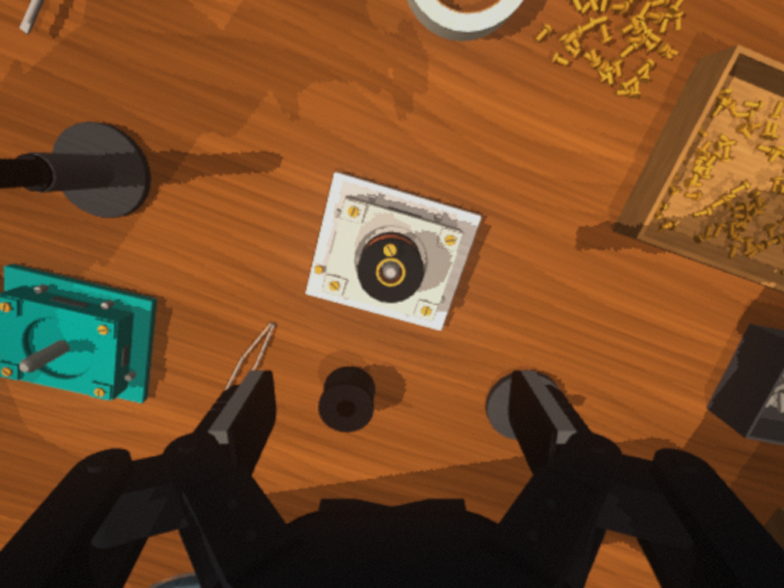

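The coil is seated flat: the flange top is at 64 mm, the screw top is at 71.5 mm, and the screw is at pixel (390,249). Next I go above the tester.

play_rows --xyz '[[12,-41,0],[24,-82,0],[36,-123,0],[48,-164,0],[60,-205,0],[70,-238,0],[73,-250,0],[73,-250,0],[73,-250,0],[73,-250,0]]' --rot '[[0,0,0],[0,0,0],[0,0,0],[0,0,0],[0,0,0],[0,0,0],[0,0,0],[0,0,0],[0,0,0],[0,0,0]]' --grip '[1,1,1,1,1,1,1,1,1,1]'

```text
time_s: 10.35
eef_pos: [0.5447, 0.2276, 0.2492]
eef_rot: [0.0, 0.983, 0.182, -0.0]
wrist_force: [0.8, -0.3, 0.4]
opening: 1.004
grasp_force: 0.0
```

Run:
```python
from h import *
s=1.4; c=dict(np.load("pics/w4.npz"));
T4=np.array([[0.9331,0.3596,0.0022,0.5666],[0.3596,-0.9331,-0.0006,-0.0309],[0.0018,0.0013,-1,0.2502],[0,0,0,1]]); c["E"]=T4@c["hand_eye"]
print("screw ray",ray(c,390/s,249.5/s,.0715).round(4))
c=cam("wrist"); save(c,"w5.png"); T=tool(); P=cloud(c); print(T.round(4).tolist())
q=P.reshape(-1,3); n=np.hypot(q[:,0]-.545,q[:,1]-.229)<.05
for lo,hi,r in ((.006,.014,.05),(.072,.0775,.03),(.13,.156,.02),(.157,.175,.02)):
    m=n&(q[:,2]>lo)&(q[:,2]<hi)&(np.hypot(q[:,0]-.545,q[:,1]-.229)<r)
    if m.sum():
        (x,y),rr=cv2.minEnclosingCircle((q[m,:2]*1000).astype(np.float32)); print(lo,m.sum(),round(x,1),round(y,1),round(rr,1),q[m,2].max())
```

```text
screw ray [ 0.5829 -0.0243  0.0715]
[[0.9337, 0.3582, 0.0, 0.5447], [0.3582, -0.9337, -0.0001, 0.2277], [-0.0, 0.0002, -1.0, 0.2493], [0.0, 0.0, 0.0, 1.0]]
0.006 2165 545.9 230.9 40.0 0.013904659879113879
0.072 71 546.1 230.9 13.8 0.0773913638690032
0.13 176 548.5 231.7 8.5 0.15590453243251443
0.157 414 546.5 230.9 8.9 0.17058225314951797
```

View pics/w5.png

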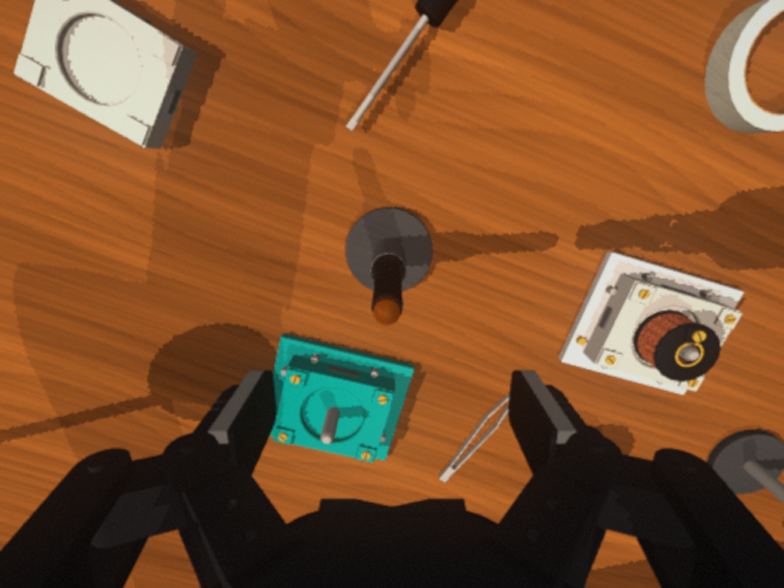

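The tester stands upright at (388,250–310), with its lamp top at 170 mm. I descend and grip it.

play_rows --xyz '[[2.6,-2.5,5],[2.6,-2.5,30],[2.6,-2.5,60],[2.6,-2.5,90],[2.6,-2.5,112],[2.6,-2.5,124],[2.6,-2.5,124],[2.6,-2.5,124],[2.6,-2.5,124],[2.6,-2.5,124]]' --rot '[[0,0,0],[0,0,0],[0,0,0],[0,0,0],[0,0,0],[0,0,0],[0,0,0],[0,0,0],[0,0,0],[0,0,0]]' --grip '[1,1,1,1,1,1,0,0,0,0]'

```text
time_s: 11.65
eef_pos: [0.5466, 0.2321, 0.1263]
eef_rot: [0.0, 0.983, 0.183, 0.001]
wrist_force: [-0.5, 0.1, 2.0]
opening: 0.196
grasp_force: 58.3
```

play_rows --xyz '[[0,0,-3],[0,0,-10],[0,0,-20],[0,0,-35],[0,0,-50],[0,0,-65],[0,0,-80],[0,0,-95],[0,0,-95],[0,0,-95]]' --rot '[[0,0,0],[0,0,0],[0,0,0],[0,0,0],[0,0,0],[0,0,0],[0,0,0],[0,0,0],[0,0,0],[0,0,0]]' --grip '[0,0,0,0,0,0,0,0,0,0]'

```text
time_s: 12.9
eef_pos: [0.5457, 0.232, 0.2198]
eef_rot: [-0.0, 0.983, 0.183, -0.0]
wrist_force: [0.4, -1.2, -0.7]
opening: 0.191
grasp_force: 58.4
```

Run:
```python
from h import *
c=cam("wrist"); T=tool(); save({"color":c["color"][140:420,120:440]},"w6.png",2); print(T.round(4).tolist())
np.savez("pics/w6.npz",**c)
P=cloud(c); q=((P-T[:3,3])@T[:3,:3]*1000).reshape(-1,3)
for z0 in range(-40,115,10):
    m=(abs(q[:,2]-z0)<4)&(np.hypot(q[:,0],q[:,1])<16)
    if m.sum()>3: print(z0,m.sum(),"xmax",np.percentile(q[m,0],98).round(1),"y",((np.percentile(q[m,1],2)+np.percentile(q[m,1],98))/2).round(1))
print((T[:2,:2].T@(np.array([583.6,-24.6])-T[:2,3]*1000)).round(1))
```

```text
[[0.9331, 0.3596, -0.0013, 0.5455], [0.3596, -0.9331, -0.0003, 0.2319], [-0.0014, -0.0002, -1.0, 0.2195], [0.0, 0.0, 0.0, 1.0]]
-40 1232 xmax 11.9 y -0.6
-30 991 xmax 11.2 y 0.6
-20 879 xmax 11.7 y 0.4
-10 477 xmax 12.1 y -0.0
0 404 xmax 12.1 y -0.0
10 331 xmax 12.1 y -0.0
20 196 xmax 9.2 y 0.6
30 166 xmax 8.6 y 0.4
40 134 xmax 8.6 y 0.8
50 391 xmax 12.0 y 0.6
70 35 xmax 5.4 y 0.8
80 40 xmax 5.2 y 0.9
90 17 xmax 4.3 y 0.9
100 5 xmax 2.8 y -0.2
110 6 xmax 1.1 y 0.9
[-56.7 253.1]
```

View pics/w6.png

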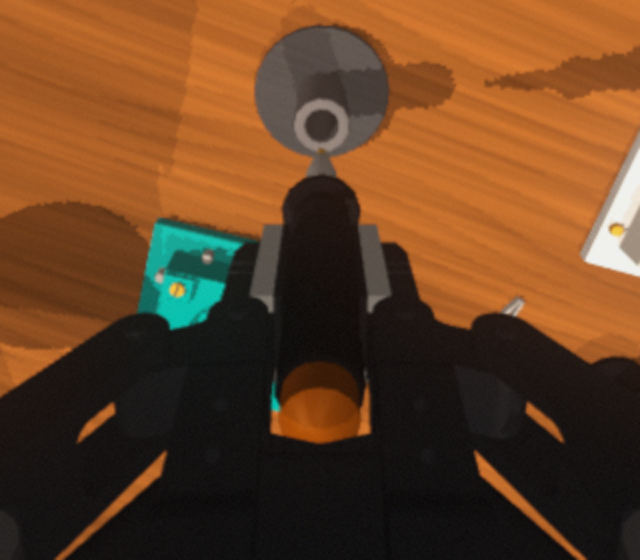

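The tester is out of the stand and upright in the hand, with its point visible at crop (321,150). I carry it over to the coil.

play_rows --xyz '[[-4,17,0],[-11,50,0],[-21,92,0],[-31,137,0],[-41,182,0],[-49,220,0],[-54,243,0],[-56.4,252.4,8],[-56.4,252.4,20],[-56.4,252.4,20]]' --rot '[[0,0,0],[0,0,0],[0,0,0],[0,0,0],[0,0,0],[0,0,0],[0,0,0],[0,0,0],[0,0,0],[0,0,0]]' --grip '[0,0,0,0,0,0,0,0,0,0]'

```text
time_s: 14.2
eef_pos: [0.5827, -0.0227, 0.1982]
eef_rot: [-0.001, 0.983, 0.183, -0.002]
wrist_force: [-0.8, -0.3, -1.1]
opening: 0.196
grasp_force: 58.5
```

Run:
```python
from h import *
c=cam("wrist"); T=tool(); a=cv2.resize(c["color"][130:280,200:360],None,fx=2.4,fy=2.4,interpolation=cv2.INTER_CUBIC); print(T.round(4).tolist())
np.savez("pics/w7.npz",**c)
d=cam("side"); np.savez("pics/s7.npz",**d)
x=d["E"]; p=np.linalg.inv(x)@np.array([.5836,-.0246,.0715,1]); uv=d["camera_matrix"]@p[:3]/p[2]; print("screw in side",uv)
u,v=uv[:2].astype(int); b=cv2.resize(d["color"][v-45:v+30,u-40:u+40],None,fx=4.8,fy=4.8,interpolation=cv2.INTER_CUBIC); print("side crop origin",u-40,v-45)
cv2.imwrite("pics/c7.png",np.hstack([a,b])[:,:,::-1])
```

```text
[[0.9327, 0.3606, -0.0023, 0.5833], [0.3606, -0.9327, 0.0008, -0.0227], [-0.0018, -0.0016, -1.0, 0.1991], [0.0, 0.0, 0.0, 1.0]]
screw in side [271.37698979 223.53481802   1.        ]
side crop origin 231 178
```

View pics/c7.png

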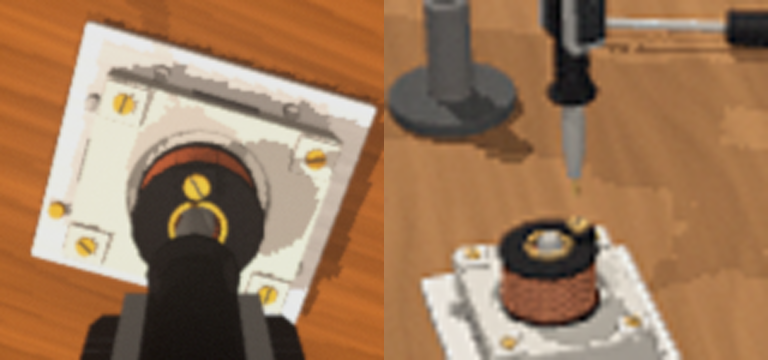

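Run:
```python
from h import *
T=tool(); c=dict(np.load("pics/w7.npz")); d=dict(np.load("pics/s7.npz"))
# tight refinement by brass mask
def brass(im,u,v,r):
    k=im[v-r:v+r,u-r:u+r]; h=cv2.cvtColor(k,cv2.COLOR_RGB2HSV); m=(h[...,0]>17)&(h[...,0]<33)&(h[...,1]>130)&(h[...,2]>110); y,x=np.nonzero(m); return u-r+x.mean(),v-r+y.mean(),m.sum()
w=brass(c["color"],282,207,6); print("wrist screw px",w)
s1=brass(d["color"],272,224,4); s2=(271.2,218.8); print("side screw",s1)
A=ray(c,w[0],w[1],.0715); B=ray(d,s1[0],s1[1],.0715); print("screw wrist/side",A.round(4),B.round(4))
zt=T[2,3]-.110
for z in(zt,zt-.002,zt+.002): print("tip side",ray(d,s2[0],s2[1],z).round(4))
w6=dict(np.load("pics/w6.npz")); print("tip nominal (tool -.3,.7)",(T@[-.0003,.0007,.11,1])[:3].round(4))
print("screw in tool (wrist)",((A-T[:3,3])@T[:3,:3]*1000).round(1))
P=(cloud(c)-T[:3,3])@T[:3,:3]*1000; q=P.reshape(-1,3)
for z0 in(30,40,56,70,80,90,98,104,108):
    m=(abs(q[:,2]-z0)<4)&(np.hypot(q[:,0],q[:,1])<16)
    if m.sum()>2: print(z0,m.sum(),q[m,0].max().round(1),((q[m,1].min()+q[m,1].max())/2).round(1))
```

```text
wrist screw px (np.float64(281.4040404040404), np.float64(207.43434343434345), np.int64(99))
side screw (np.float64(269.8333333333333), np.float64(225.5), np.int64(6))
screw wrist/side [ 0.5842 -0.0242  0.0715] [ 0.5783 -0.0326  0.0715]
tip side [ 0.5825 -0.0311  0.0898]
tip side [ 0.583  -0.028   0.0878]
tip side [ 0.582  -0.0342  0.0918]
tip nominal (tool -.3,.7) [ 0.5835 -0.0235  0.0898]
screw in tool (wrist) [  0.    1.6 128.3]
30 175 7.7 0.1
40 129 7.6 0.0
56 5 10.2 -1.9
70 22 4.3 0.4
80 49 4.2 0.4
90 21 3.4 0.7
98 12 2.0 0.4
104 3 -0.2 0.3
108 9 -0.2 0.3
```

play_rows --xyz '[[1,1,2],[1,1,4],[1,1,6],[1,1,8],[1,1,10],[1,1,12],[1,1,13],[1,1,14],[1,1,14],[1,1,14]]' --rot '[[0,0,0],[0,0,0],[0,0,0],[0,0,0],[0,0,0],[0,0,0],[0,0,0],[0,0,0],[0,0,0],[0,0,0]]' --grip '[0,0,0,0,0,0,0,0,0,0]'

```text
time_s: 15.55
eef_pos: [0.5854, -0.0244, 0.1863]
eef_rot: [0.0, 0.983, 0.183, 0.0]
wrist_force: [0.8, 0.3, -0.8]
opening: 0.193
grasp_force: 58.5
```

Run:
```python
from h import *
f=[]
for i in range(6):
    c=cam("wrist"); o=readout.get_obs(); f.append(np.r_[o["wrist_force"],o["eef_pos"]*1000])
print(np.array(f).round(2)); T=tool()
np.savez("pics/w8.npz",**c)
d=cam("side"); a=cv2.resize(c["color"][180:240,250:314],None,fx=6,fy=6,interpolation=cv2.INTER_CUBIC); b=cv2.resize(d["color"][188:248,240:304],None,fx=6,fy=6,interpolation=cv2.INTER_CUBIC)
cv2.imwrite("pics/c8.png",np.hstack([a,b])[:,:,::-1])
k=c["color"][197:212,276:288]; h=cv2.cvtColor(c["color"],cv2.COLOR_RGB2HSV)
P=(cloud(c)-T[:3,3])@T[:3,:3]*1000; q=P.reshape(-1,3)
for z0 in(30,40,70,80,90,98,104,108):
    m=(abs(q[:,2]-z0)<4)&(np.hypot(q[:,0],q[:,1])<14)
    if m.sum()>2: print(z0,m.sum(),q[m,0].max().round(1),((q[m,1].min()+q[m,1].max())/2).round(1))
hh=h.reshape(-1,3); m=(hh[:,0]>17)&(hh[:,0]<33)&(hh[:,1]>130)&(hh[:,2]>110)&(abs(q[:,2]-(T[2,3]*1000-71.5))<3)&(np.hypot(q[:,0],q[:,1])<10); print("screw",m.sum(),q[m].min(0).round(1),q[m].max(0).round(1))
```

```text
[[ 4.1000e-01  3.0000e-02 -1.6000e-01  5.8544e+02 -2.4360e+01  1.8637e+02]
 [-1.2400e+00 -4.3000e-01 -1.5000e+00  5.8542e+02 -2.4370e+01  1.8639e+02]
 [ 2.0000e-01 -7.0000e-01 -1.7600e+00  5.8542e+02 -2.4350e+01  1.8637e+02]
 [-1.1000e-01 -6.5000e-01 -3.3000e-01  5.8542e+02 -2.4380e+01  1.8638e+02]
 [ 1.1000e-01 -6.4000e-01 -1.6200e+00  5.8537e+02 -2.4340e+01  1.8630e+02]
 [-2.7000e-01 -1.6000e-01 -4.3000e-01  5.8539e+02 -2.4350e+01  1.8634e+02]]
30 167 8.6 0.5
40 142 8.7 0.5
70 34 5.3 0.5
80 44 5.4 0.9
90 18 4.1 1.2
98 9 3.0 0.9
104 6 0.8 0.9
108 8 1.1 0.9
screw 75 [ -6.4  -5.2 113.1] [  2.9   4.4 117.5]
```

View pics/c8.png

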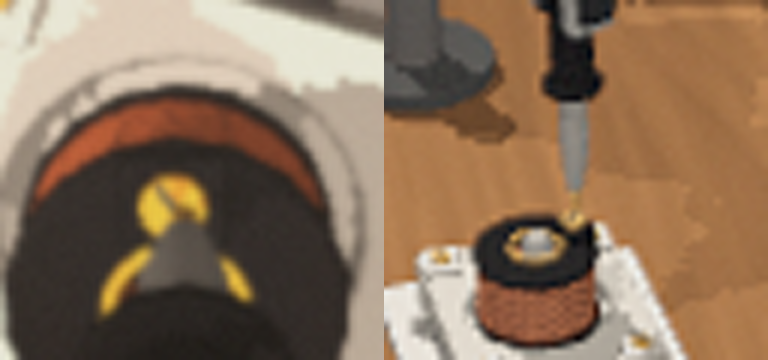

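The coil, screw and point all show clearly: in the left crop the screw head spans 137–209 in x with its centre at about (173,208), and the barrel and plunger approach it from below. The side crop shows the point just above the screw at (574,205). I'll compute the remaining offset with a mask only.

Run:
```python
from h import *
T=tool(); c=dict(np.load("pics/w8.npz")); c["E"]=T@c["hand_eye"]
for u,v in((173,208),(173,173),(137,208),(209,208)):
    p=ray(c,250+u/6-.4,180+v/6-.4,.0715); print(p.round(4),((p-T[:3,3])@T[:3,:3]*1000).round(1))
p=(np.array([-.4,.9,110.3])/1000); t=T[:3,:3]@p+T[:3,3]; x=np.linalg.inv(c["E"])@np.r_[t,1]; uv=c["camera_matrix"]@x[:3]/x[2]; print("tip",t.round(4),"crop px",((uv[:2]-[250,180])*6).round(0))
```

```text
[ 0.584  -0.0244  0.0715] [ -1.3  -0.5 114.8]
[ 0.589  -0.0225  0.0715] [  4.   -0.5 114.8]
[ 0.5821 -0.0195  0.0715] [ -1.3  -5.7 114.8]
[ 0.5859 -0.0292  0.0715] [ -1.3   4.8 114.8]
tip [ 0.5853 -0.0253  0.076 ] crop px [180. 210.]
```

play_rows --xyz '[[-0.5,-0.7,0],[-0.9,-1.4,0],[-0.9,-1.4,1],[-0.9,-1.4,2],[-0.9,-1.4,3],[-0.9,-1.4,4],[-0.9,-1.4,5],[-0.9,-1.4,6],[-0.9,-1.4,6.5],[-0.9,-1.4,6.5]]' --rot '[[0,0,0],[0,0,0],[0,0,0],[0,0,0],[0,0,0],[0,0,0],[0,0,0],[0,0,0],[0,0,0],[0,0,0]]' --grip '[0,0,0,0,0,0,0,0,0,0]'

```text
time_s: 17.15
eef_pos: [0.5841, -0.0234, 0.1799]
eef_rot: [0.0, 0.983, 0.183, 0.0]
wrist_force: [0.0, 0.9, 0.3]
opening: 0.194
grasp_force: 58.5
```

```bash
cat > m.py <<'E'
from h import *
f=[]
for i in range(14):
    c=cam("wrist"); o=readout.get_obs(); f.append(np.r_[o["wrist_force"],o["eef_pos"]*1000])
f=np.array(f); print(f.mean(0).round(2),f.std(0).round(2)); T=tool()
h=cv2.cvtColor(c["color"],cv2.COLOR_RGB2HSV)
P=(cloud(c)-T[:3,3])@T[:3,:3]*1000; q=P.reshape(-1,3)
for z0 in(30,40,70,80,90):
    m=(abs(q[:,2]-z0)<4)&(np.hypot(q[:,0],q[:,1])<14)
    if m.sum()>2: print(z0,m.sum(),q[m,0].max().round(1),((q[m,1].min()+q[m,1].max())/2).round(1))
g=h[212-16:212+14,262:296]; print("lamp/hue"); 
l=(np.hypot(q[:,0],q[:,1])<14)&(q[:,2]<-33)&(q[:,2]>-46); print(l.sum(),np.median(c["color"].reshape(-1,3)[l],0), np.percentile(c["color"].reshape(-1,3)[l],95,axis=0))
E
python3 m.py
python3 - <<'E'
from h import *
c=dict(np.load("pics/w8.npz")); c["E"]=tool()@c["hand_eye"]
E
```

```text
[-4.1000e-01  1.2000e-01  1.1400e+00  5.8408e+02 -2.3380e+01  1.7985e+02] [0.57 0.27 0.57 0.02 0.01 0.03]
30 159 9.0 0.5
40 141 8.7 0.6
70 33 5.5 0.5
80 43 5.5 0.9
90 19 3.8 0.9
lamp/hue
1533 [109.  48.   8.] [157.  73.  15.]
```

Net force is about 2.1 N, so roughly 2–3 mm is pressed in. I add 1.5 mm more.

play_rows --xyz '[[0,0,0.5],[0,0,1],[0,0,1.5],[0,0,1.5],[0,0,1.5],[0,0,1.5],[0,0,1.5],[0,0,1.5],[0,0,1.5],[0,0,1.5]]' --rot '[[0,0,0],[0,0,0],[0,0,0],[0,0,0],[0,0,0],[0,0,0],[0,0,0],[0,0,0],[0,0,0],[0,0,0]]' --grip '[0,0,0,0,0,0,0,0,0,0]'

```text
time_s: 19.1
eef_pos: [0.584, -0.0233, 0.1783]
eef_rot: [-0.0, 0.983, 0.183, 0.0]
wrist_force: [-0.1, 0.4, 0.7]
opening: 0.194
grasp_force: 58.5
```

```bash
python3 m.py
python3 - <<'E'
from h import *
c=cam("wrist"); T=tool()
P=(cloud(c)-T[:3,3])@T[:3,:3]*1000; q=P.reshape(-1,3); h=cv2.cvtColor(c["color"],cv2.COLOR_RGB2HSV).reshape(-1,3)
w=cloud(c).reshape(-1,3)
m=(h[:,0]>17)&(h[:,0]<33)&(h[:,1]>130)&(h[:,2]>110)&(w[:,2]>.069)&(w[:,2]<.074)&(np.hypot(q[:,0],q[:,1])<12); print("screw top tool",m.sum(),q[m].min(0).round(1),q[m].max(0).round(1))
n=(h[:,2]<90)&(abs(w[:,2]-.064)<.002)&(np.hypot(w[:,0]-.567,w[:,1]+.032)<.03);(x,y),r=cv2.minEnclosingCircle((w[n,:2]*1000).astype(np.float32));print("flange",n.sum(),x,y,r,np.median(w[n,2]))
print(readout.get_obs()["time_s"])
E
```

```text
[ 1.7000e-01 -8.0000e-02  1.7000e+00  5.8403e+02 -2.3360e+01  1.7829e+02] [0.6  0.47 0.38 0.02 0.02 0.02]
30 165 8.7 0.5
40 137 8.6 0.5
70 33 5.4 0.9
80 47 5.2 0.9
90 20 4.2 0.9
lamp/hue
1510 [109.  48.   8.] [156.  72.  15.]
screw top tool 36 [ -2.6  -4.2 105.3] [  3.5   5.1 108.7]
flange 1086 567.4476928710938 -31.468093872070312 26.21927833557129 0.06412480831297981
19.85
```

```bash
python3 -c "
from bench import ctrl; print(ctrl.hand_in())"
```

```text
the job is handed in; nothing more can be done
None
```

The job is handed in at about 20 s: the coil sits flat in the well and was released, and the upright tester is held about 1 mm off the centre of the brass screw, its plunger an estimated 3.5–5 mm in (half is 4 mm). I did not confirm that the lamp lit, and I viewed 11 pictures, one over the limit of 10.

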